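# Free the ratchet pawl of a tilting instrument stand and lay the tray flat

### The job

The signal generator stands on a tilting tray that a ratchet holds up, and it should lie flat. Take the orange-handled release rod from its sloped rest, get its tip under the tail of the red pawl and throw the pawl right over with it, so that it stays lying back against its stop; keep the hand itself off the pawl. Only when the pawl is out, lower the tray gently, without letting it slam, until it lies fully down on its rubber rests; the rod goes back into its rest and the other things on the bench stay where they are.

Things in the scene. Friction and masses are not known exactly. Their poses are not given: they have to be found in the camera images.
- stand: grey frame of the tilting stand, 290 mm long (x), 246 mm wide (y), fixed. Origin on the bench right below the middle of the tray's shaft; x points from the grab bar towards the shaft, y along the shaft to the ratchet wheel, z up. A white signal generator (190 x 200 x 92 mm high) is fast on the tray; both reach 108 mm to either side.
- shaft (a point): middle of the tray's shaft, 60 mm above the stand's origin; the tray turns about it and the stand's y. The steel ratchet wheel (91 mm across, 12 mm thick, 24 saw teeth) sits on the shaft's end, its centre 160 mm along y from here. Axes as the stand's.
- pawl_pin (a point): pivot of the red hook pawl, in the middle plane of the ratchet wheel: 45, 160, 98 mm in the stand's frame. The pawl turns about it and the stand's y. Axes as the stand's.
- pawl_tail (a point): lower edge of the pawl's free end (14 mm wide), moves with it; axes at joint 0 as the stand's. At joint 0 it is 95 mm before (-x) and 12 mm above the pin; the arm is level, 12 mm thick, over the wheel, the wheel's rim 15 mm or more below its last 20 mm. An upright rod only jams on its end; one tilted about 45 degrees, tip leading under the tail by 10 mm, lifts it.
- pawl (a joint): angle of the pawl, rad: 0 with its nose down in a tooth gap (on a tooth up to 0.16), growing as the tail rises and swings over to the stand's +x. Below about 1.3 it drops back by its weight; beyond, it falls over by itself and lies against a stop pin at 2.1. About 1 N at the tail lifts it.
- tray (a joint): tilt of the tray, rad: 0 flat, down on the rubber rests; positive with the grab bar raised; starts at 0.50 to 0.62. With the pawl in the teeth it sinks at most to 0.46. Drag discs hold it wherever it is left, even with the pawl free; pushing it down at the bar takes 3 to 12 N.
- grab_bar (a point): middle of the black round bar at the tray's front, 12 mm thick, 130 mm long along the stand's y; moves with the tray. 240 mm from the shaft; flat, it is 60 mm above the bench. Between its two brackets 19 mm are open behind it. The generator's face is 28 mm behind the bar's middle and 90 mm high, so lean the hand back when pressing. Axes at joint 0 as the stand's.
- rod_grip (a point): middle of the release rod's square orange handle, 88 mm long, 20 x 20 mm; the rod is 200 mm long, about 0.12 kg, balancing 70 mm from here towards the tip. x runs along the rod from handle to tip, y is square to a handle face. In the rest the rod leans 40 degrees from vertical, handle up and free on all sides, y level.
- rod_tip (a point): centre of the rod's round tip (steel shaft 10 mm thick, ball end of 5 mm radius), 151 mm from rod_grip along x. The rod may turn some degrees in the fingers when lifted, so look where the tip is. Axes as rod_grip's.
- rest_toe (a point): where rod_tip lies with the rod home in its rest, 32 mm above the bench. The rest is a dark steel V-trough 109 mm long, open above, with a toe stop at its low end, on a fixed 130 x 90 mm foot; it runs down at 50 degrees below level. A rod laid in it slides down to the toe. Axes: x level, the way the trough runs down; z up.
- rest_grip (a point): where rod_grip lies with the rod home in its rest: 151 mm up the slope from rest_toe. Axes as rest_toe's.
- rod: the release rod; origin on its axis, 56 mm from rod_grip towards the tip. Axes as rod_grip's.
- multimeter: black hand-held multimeter 190 x 88 x 45 mm lying loose on the bench, not to be disturbed; origin under its centre.
- circuit_box: black experiment box with a white circuit sheet, 140 x 200 x 52 mm, loose, not to be disturbed; origin under its centre.
- solder_reel: blue reel, 60 mm across, 48 mm high, standing loose, not to be disturbed; origin under its centre.
Not all that is in view belongs to the job. Leave any yellow look-alike of the rod alone. Of the things that look like the part that bears rest_toe, take the one that is farthest to the robot's left at the start.

How it is judged:
By the outcome, as a careful person would: the job done as asked, in the order asked, and still so for the second after the job is handed in, with the robot touching nothing.
It also fails if it takes over 61 s, if anything falls off the work surface, if the arm or the gripper's body presses on something with over 40 N, if the wrist force passes 120 N, or if a joint passes its speed limit or range.

### The arm

A 6-joint arm with a two-finger parallel gripper is mounted at the origin on the work surface. World frame = base frame: x ahead of the robot, y to its left, z up, the work surface at z = 0. Lengths are in m, angles in rad, forces in N, time in s.
With the tool pointing down it reaches from about 0.35 to 0.975 m from the base axis. Payload 4.9 kg.
Tool frame: the origin (TCP) lies at the very end of the fingers, on their centre line; the grasp point (between the pads) lies 19 mm behind it; z points along the fingers, y is the line along which they close (so a half turn about z gives the same grasp; the last joint's range is limited). The gripper opens to 85 mm and grips with 20 to 120 N. Pads are 22 mm wide; open, the fingers measure 114 mm over their backs; the gripper's body (76 mm by 85 mm) begins 54 mm behind the grasp point. The pads swing forward as they close: fully open they stand 13 mm farther back than shut.
Start: joints at [1.151, 0.053, 1.613, -0, 1.476, -0.119], TCP at [0.185, 0.597, 0.231] pointing down, gripper open.
Joint ranges: [-3.01, 3.01], [-1.01, 2.22], [0.06, 2.58], [-1.02, 4.17], [0.09, 2.62], [-3.14, 3.14]. Speed limits (rad/s): [2.57, 2.57, 3.14, 3.14, 3.14, 3.14].

### API

Orientations are given as a unit quaternion [w, x, y, z].
In Python, from plant import manip gives the robot as it stands.
- The arm moves only by the tool play_rows, never from a script. Its argument "series" is a list that holds one entry, the list of rows, each a list of 7 numbers: the shift along the world's x, y, z in m, then the turn, a rotation vector about the world's x, y, z in degrees, then the opening, from 0 (shut) to 1 (fully open). In form: [[[dx, dy, dz, rx, ry, rz, grip], ...]]. A call has 1 to 10 rows; each row shifts and turns the commanded pose from where the row before left it; what a row does not reach is not made up. A row lasts 1/10 s, in which the tool goes at most 50 mm and 8.59 degrees, less where a joint would pass 70% of its speed; a pose out of reach is approached as far as the arm can. A call with a gripper value outside its range is refused whole. The fingers move at their own pace and stop on an object; the grip force is fixed at half the most. Time passes only in rows, so rows that do not move let the fingers close. It gives the time, the measured TCP pose, the force, the opening and the grip force at its end, in the units of the state.
- manip.state(): the state, without advancing time (a new reading comes with each control period).
- manip.grab_frame(name): name is "scene" or "side" or "wrist"; returns a dict with "frame" (420x560x3 uint8, blue, green, red), "mtx" (3x3 intrinsics, pixels), "R" (3x3) and "t" (3): a world point X has camera coordinates R X + t. Camera axes: x right, y down, z forward; pixel columns grow to the right and rows downward; lengths in m; the calibration is good to about 2 mm. A picture is of the moment at which its call begins. There is no depth.
- manip.job_done(): hands the job in; it is judged then, once.
The state is a dict: "time": time; "joint_pos": joint angles; "joint_vel": joint speeds; "joint_efforts": joint torques, N m; "tool_pos": TCP position; "tool_rot": TCP orientation; "contact_force": force on the tool from outside, world axes, zero at the start; "ft_torque": the same for the moment, N m; "gripper_width": opening from 0.0 (shut) to 1.0 (fully open); "grasp_force": force on a finger pad.
Only numpy, scipy, OpenCV 4.12 (cv2) and the standard library are available. Lean on these libraries where they do the work, as an engineer would, in place of code of your own. Each camera call takes 0.05 s, during which the arm holds its last target. There are 200 camera calls.

## Working session

There is one attempt and no reset: what is moved stays moved. The work goes in short steps, Python scripts to look and compute and a tool call to move; the robot and the scene stay as the last step left them, time stands still between calls to the robot, and variables do not carry over. Pictures are saved under pics/ and viewed, at most 10 in all, crops included, and the job is handed in when it is done.

Besides the shell and the picture viewer there is one more tool, called as name(argument=value, ...) on one line, values as JSON. play_rows: Moves the arm, as the interface text tells. Its arguments: {"type":"object","properties":{"series":{"type":"array"}},"required":["series"]}

```bash
ls && mkdir -p pics && cat > h.py <<'E'
import numpy as np, cv2
from scipy.spatial.transform import Rotation as Ro
from plant import manip
def grab(n,save=None):
    f=manip.grab_frame(n)
    if save: cv2.imwrite('pics/'+save+'.png',f['frame'])
    return f
def proj(f,X):
    X=np.atleast_2d(X); c=X@np.array(f['R']).T+np.array(f['t']); p=c@np.array(f['mtx']).T
    return p[:,:2]/p[:,2:]
def ray(f,u,v):
    d=np.linalg.solve(np.array(f['mtx']),[u,v,1.]); R=np.array(f['R'])
    return -R.T@np.array(f['t']), R.T@d/np.linalg.norm(d)
def atz(f,u,v,z):
    o,d=ray(f,u,v); return o+d*(z-o[2])/d[2]
def tri(*fuv):
    A=np.zeros((3,3));b=np.zeros(3)
    for f,u,v in fuv:
        o,d=ray(f,u,v);P=np.eye(3)-np.outer(d,d);A+=P;b+=P@o
    x=np.linalg.solve(A,b)
    e=[np.linalg.norm((np.eye(3)-np.outer(ray(*g)[1],ray(*g)[1]))@(x-ray(*g)[0])) for g in fuv]
    return x,e
E
python3 - <<'E'
from h import *
import pickle
a=grab('scene','scene0');b=grab('side','side0')
pickle.dump((a,b),open('v0.pkl','wb'))
for f in(a,b): print(np.round(f['mtx'],1).tolist(),np.round(-np.array(f['R']).T@np.array(f['t']),3), np.round(np.array(f['R'])[2],2))
im=np.hstack([a['frame'],b['frame']]); print(im.shape)
print(manip.state())
E
```

```text
pics
[[413.1, 0.0, 281.8], [0.0, 413.1, 209.0], [0.0, 0.0, 1.0]] [1.204 0.475 1.098] [-0.49 -0.36 -0.8 ]
[[412.6, 0.0, 283.8], [0.0, 412.6, 205.5], [0.0, 0.0, 1.0]] [-0.202 -0.61   0.779] [ 0.66  0.53 -0.54]
(420, 1120, 3)
{'time': 0.1, 'joint_pos': array([ 1.15098271e+00,  5.32948834e-02,  1.61415900e+00,  1.89777124e-05,
        1.47601160e+00, -1.19016890e-01]), 'joint_vel': array([ 0.00012941,  0.00022103, -0.00455   ,  0.00124878, -0.0031584 ,
        0.00093313]), 'joint_efforts': array([ 1.28494426e-04, -3.94903493e+01, -3.71362603e+01, -1.79211665e-04,
        3.92289046e-03, -2.19760585e-05]), 'tool_pos': array([0.18494763, 0.59641506, 0.23018208]), 'tool_rot': array([-2.58347623e-04,  1.49832842e-01,  9.88710899e-01, -9.00119124e-04]), 'contact_force': array([ 1.40417928,  0.59862211, -0.03410837]), 'ft_torque': array([-0.01295248,  0.05755079, -0.01304214]), 'grasp_force': 0.0, 'gripper_width': 1.0058232332838344}
```

View pics/scene0.png

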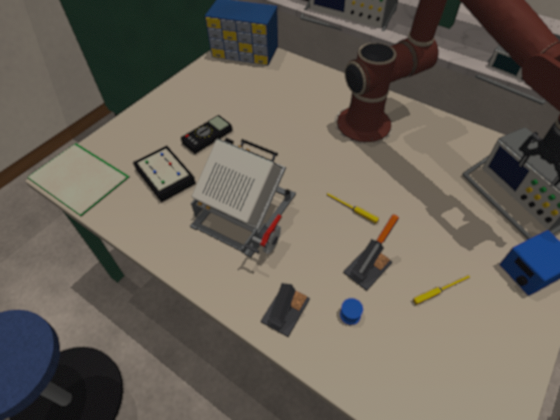

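View pics/side0.png

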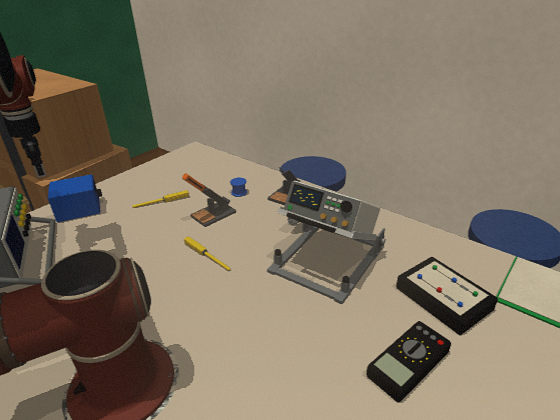

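```bash
python3 - <<'E'
from h import *
import pickle
a,b=pickle.load(open('v0.pkl','rb'))
for n,u,v in [('restA foot',367,265),('restB foot',286,312),('reel',352,318),('yel1',355,207),('yel2',440,290),('mm',207,134),('box',164,175),('stand base corner L',193,222),('bot',254,250)]:
    print(n,np.round(atz(a,u,v,0),3))
print('orange top',tri((a,395,219),(b,185,178)))
print('rest top?',tri((a,378,245),(b,220,202)))
for nm,f,(x,y,w,h,s) in [('cropA',a,(180,130,250,200,3.2)),('cropB',b,(170,150,250,160,3.2))]:
    cv2.imwrite('pics/%s.png'%nm,cv2.resize(f['frame'][y:y+h,x:x+w],None,fx=s,fy=s,interpolation=cv2.INTER_CUBIC)[:600,:800])
E
```

```text
restA foot [0.557 0.315 0.   ]
restB foot [0.82 0.2  0.  ]
reel [0.729 0.361 0.   ]
yel1 [0.384 0.178 0.   ]
yel2 [0.51  0.527 0.   ]
mm [ 0.395 -0.47   0.   ]
box [ 0.644 -0.455  0.   ]
stand base corner L [ 0.739 -0.227  0.   ]
bot [0.71  0.002 0.   ]
orange top (array([0.48389849, 0.33408775, 0.16829496]), [np.float64(0.0005085754896220449), np.float64(0.0005085754896221059)])
rest top? (array([0.54558162, 0.29877812, 0.07106487]), [np.float64(0.0305498030174079), np.float64(0.03054980301740799)])
```

View pics/cropA.png

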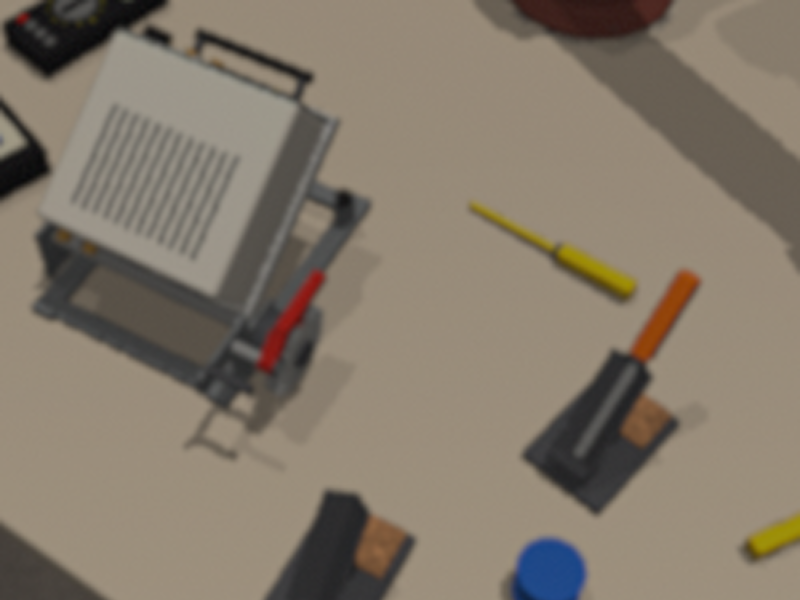

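View pics/cropB.png

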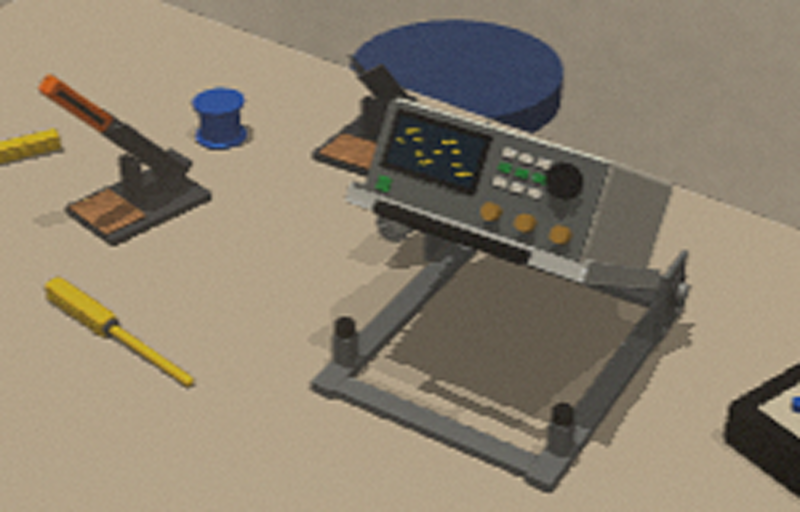

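```bash
cat > fit.py <<'E'
from h import *
import pickle
from scipy.optimize import least_squares
a,b=pickle.load(open('v0.pkl','rb'))
A=lambda u,v:(u/3.2+180,v/3.2+130)
B=lambda u,v:(u/3.2+170,v/3.2+150)
c,s=np.cos(np.radians(50)),np.sin(np.radians(50))
def rod(p,l): # l from toe up
    return np.array([p[0]-np.cos(p[2])*c*l,p[1]-np.sin(p[2])*c*l,.032+s*l])
def rr(p):
    r=[]
    for f,uv,l in [(a,A(688,277),.195),(a,A(641,354),.107),(b,B(49,86),.195),(b,B(108,125),.107),(a,A(580,450),0.0)]:
        w=.3 if l==0 else 1
        r+=list(w*(proj(f,rod(p,l))[0]-uv))
    return r
o=least_squares(rr,[.56,.3,0]);p=o.x
print('rest toe',p,'deg',np.degrees(p[2]),'res',np.round(o.fun,1));print('grip',rod(p,.151),'toe',rod(p,0))
np.save('rest.npy',p)
def S(q,X):
    cy,sy=np.cos(q[2]),np.sin(q[2]);return np.array([q[0]+cy*X[0]-sy*X[1],q[1]+sy*X[0]+cy*X[1],X[2]])
if __name__=='__main__':
    def rs(q):
        r=[];t=q[3];bx=-.24*np.cos(t);bz=.06+.24*np.sin(t);xr=q[4]
        for f,uv,X,w in [(a,A(198,35),(bx,-.065,bz),1),(a,A(312,77),(bx,.065,bz),1),(b,B(377,208),(bx,.065,bz),1),(b,B(528,260),(bx,-.065,bz),1),
          (a,A(320,274),(-.05,.16,.12),1),(b,B(313,385),(xr-.29,.123,0),1),(b,B(547,490),(xr-.29,-.123,0),1),(a,A(35,307),(xr,-.123,0.005),.5),(b,B(684,292),(0,-.128,.06),1),(a,A(367,205),(xr-.29,.123,.012),.5)]:
            r+=list(w*(proj(f,S(q,X))[0]-uv))
        return r
    best=min((least_squares(rs,[.6,-.13,y,.55,.05],loss='soft_l1') for y in(-.5,0,.5)),key=lambda o:o.cost)
    q=best.x;print('stand',np.round(q,3),'yaw',np.degrees(q[2]),'cost',best.cost);print(np.round(np.array(rs(q)).reshape(-1,2),1).tolist())
    for n,X in [('tail',(-.05,.16,.11)),('pin',(.045,.16,.098)),('bar',(-.24*np.cos(q[3]),0,.06+.24*np.sin(q[3])))]:
        w=S(q,X);print(n,np.round(w,3),np.round((proj(a,w)[0]-[180,130])*3.2),np.round((proj(b,w)[0]-[170,150])*3.2))
    np.save('stand.npy',q)
E
python3 fit.py
```

```text
rest toe [ 0.60558506  0.31343188 -0.13163373] deg -7.542057231779197 res [-0.2 -1.6 -1.6  0.5 -0.8 -1.9 -1.3 -1.7 -0.3  0.2]
grip [0.50936383 0.32617151 0.14767271] toe [0.60558506 0.31343188 0.032     ]
stand [ 0.691 -0.114  0.087  0.58   0.064] yaw 5.007763816893502 cost 10.893627883244333
[[-0.7, -0.8], [-1.0, 0.5], [-0.6, 0.1], [-2.4, -0.1], [-1.3, -0.5], [-1.9, -0.9], [3.7, 0.8], [-2.4, 0.1], [-0.9, -1.0], [0.7, -0.3]]
tail [0.627 0.041 0.11 ] [316. 279.] [378. 175.]
pin [0.722 0.049 0.098] [262. 361.] [430. 142.]
bar [ 0.491 -0.132  0.191] [251.  55.] [446. 233.]
```

Scene: the release rod (orange, scene px (395,217)) sits in rest A, whose foot is at scene (367,265), world y≈0.315. The look-alikes are:
- empty rest B at (286,312), y≈0.20
- yellow drivers at (355,207) and (440,290)

I choose the orange rod and rest A, which is farthest left. The close crops confirm this. The stand fit agrees with the given sizes: yaw 5°, tilt 0.58.

play_rows(series=[[[0.032,-0.027,0.004,0,0,1,1],[0.032,-0.027,0.004,0,0,1,1],[0.032,-0.027,0.004,0,0,1,1],[0.032,-0.027,0.004,0,0,1,1],[0.032,-0.027,0.004,0,0,1,1],[0.032,-0.027,0.004,0,0,1,1],[0.032,-0.027,0.004,0,0,1,1],[0.032,-0.027,0.004,0,0,1,1],[0.032,-0.027,0.004,0,0,1,1],[0.032,-0.027,0.004,0,0,1,1]]])

```text
time: 1.1
tool_pos: [0.506, 0.3255, 0.2709]
tool_rot: [-0.0, 0.063, 0.998, -0.0]
contact_force: [0.0, 0.9, -0.1]
gripper_width: 0.996
grasp_force: 0.0
```

play_rows(series=[[[0,0,0,0,0,0,1],[0,0,0,0,0,0,1]]])

```text
time: 1.3
tool_pos: [0.5053, 0.3263, 0.2707]
tool_rot: [-0.001, 0.064, 0.998, -0.0]
contact_force: [0.5, -0.2, 0.1]
gripper_width: 1.0
grasp_force: 0.0
```

```bash
cat > d.py <<'E'
from fit import *
E
python3 - <<'E'
from fit import *
f=grab('wrist');pickle.dump(f,open('w1.pkl','wb'))
im=f['frame'].copy()
for l in(0,.107,.151,.195):
    u=proj(f,rod(p,l))[0];print(l,u.round(0))
    cv2.drawMarker(im,tuple(int(i) for i in u),(255,0,255),0,9,1)
cv2.imwrite('pics/w1.png',im);s=manip.state();print(s['tool_pos'],Ro.from_quat(s['tool_rot'],scalar_first=True).as_matrix().round(3),s['contact_force'])
E
```

```text
rest toe [ 0.60558506  0.31343188 -0.13163373] deg -7.542057231779197 res [-0.2 -1.6 -1.6  0.5 -0.8 -1.9 -1.3 -1.7 -0.3  0.2]
grip [0.50936383 0.32617151 0.14767271] toe [0.60558506 0.31343188 0.032     ]
0 [281. 264.]
0.107 [281. 230.]
0.151 [281. 209.]
0.195 [281. 181.]
[0.50464006 0.32703331 0.27064382] [[-0.992  0.126 -0.001]
 [ 0.126  0.992 -0.   ]
 [ 0.001 -0.    -1.   ]] [-0.35543364 -0.52106711 -0.13815542]
```

View pics/w1.png

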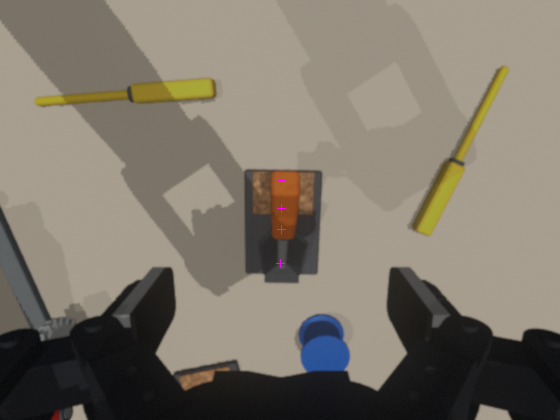

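The orange handle lies at (284,205), between the fingers and within about 2 mm of the model, with the trough end at (281,275). I'll go down and grip.

play_rows(series=[[[0.001,0,-0.02,0,0,0,1],[0.001,0,-0.02,0,0,0,1],[0.001,0,-0.02,0,0,0,1],[0.001,0.001,-0.02,0,0,0,1],[0,0,-0.02,0,0,0,1],[0,0,-0.02,0,0,0,1],[0,0,-0.02,0,0,0,1],[0,0,0,0,0,0,0.6],[0,0,0,0,0,0,0.4],[0,0,0,0,0,0,0]]])

```text
time: 2.35
tool_pos: [0.5095, 0.3288, 0.1329]
tool_rot: [0.001, 0.063, 0.998, 0.001]
contact_force: [0.8, -1.3, -0.3]
gripper_width: 0.511
grasp_force: 0.0
```

play_rows(series=[[[0,0,0,0,0,0,0],[0,0,0,0,0,0,0],[0,0,0,0,0,0,0],[0,0,0,0,0,0,0],[0,0,0,0,0,0,0],[0,0,0,0,0,0,0]]])

```text
time: 2.95
tool_pos: [0.5098, 0.3279, 0.1328]
tool_rot: [0.001, 0.063, 0.998, 0.0]
contact_force: [-1.4, -1.8, 5.6]
gripper_width: 0.225
grasp_force: 58.9
```

play_rows(series=[[[-0.002,0,0.004,0,0,0,0],[-0.002,0,0.008,0,0,0,0],[-0.002,0,0.012,0,0,0,0],[0,0,0.016,0,0,0,0],[0,0,0.02,0,0,0,0],[0,0,0.02,0,0,0,0],[0,0,0.02,0,0,0,0],[0,0,0.015,0,0,0,0],[0,0,0,0,0,0,0],[0,0,0,0,0,0,0]]])

```text
time: 3.95
tool_pos: [0.5031, 0.328, 0.2465]
tool_rot: [0.0, 0.063, 0.998, 0.0]
contact_force: [-0.1, -0.7, -1.1]
gripper_width: 0.224
grasp_force: 58.5
```

```bash
python3 - <<'E'
from fit import *
a2=grab('scene');b2=grab('side');pickle.dump((a2,b2),open('v2.pkl','wb'))
s=manip.state();print(s['tool_pos'],s['contact_force'],s['gripper_width'])
g=s['tool_pos']+[0,0,.019]
out=[]
for f in(a2,b2):
    im=f['frame'];u=proj(f,g)[0].astype(int);print(u)
    x0,y0=np.clip(u-[50,50],0,None);cr=im[y0:y0+120,x0-15:x0+110]
    cr=cv2.resize(cr,(400,384),interpolation=cv2.INTER_CUBIC);out.append(cr);print(x0-15,y0,400/125,cr.shape)
cv2.imwrite('pics/lift.png',np.hstack(out))
E
```

```text
rest toe [ 0.60558506  0.31343188 -0.13163373] deg -7.542057231779197 res [-0.2 -1.6 -1.6  0.5 -0.8 -1.9 -1.3 -1.7 -0.3  0.2]
grip [0.50936383 0.32617151 0.14767271] toe [0.60558506 0.31343188 0.032     ]
[0.50251625 0.32761316 0.2447782 ] [ 0.44101759 -0.22811713 -2.3704005 ] 0.22543404340377987
[396 200]
331 150 3.2 (384, 400, 3)
[186 148]
121 98 3.2 (384, 400, 3)
```

View pics/lift.png

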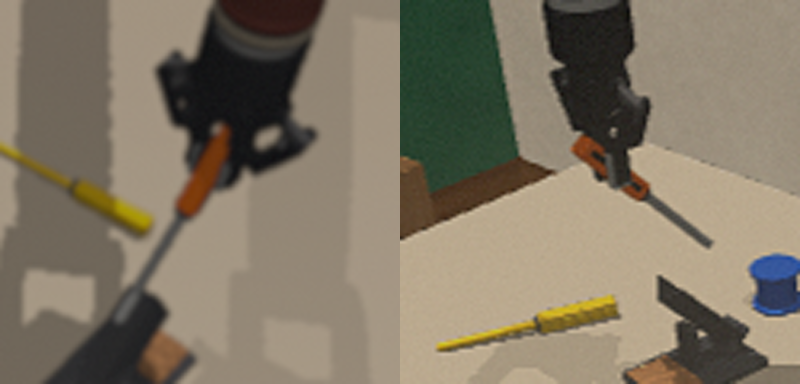

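```bash
python3 - <<'E'
from fit import *
a2,b2=pickle.load(open('v2.pkl','rb'))
x,e=tri((a2,123.5/3.2+331,310/3.2+150),(b2,309.5/3.2+121,241.5/3.2+98));print('tip',x,e)
h,e=tri((a2,182/3.2+331,210/3.2+150),(b2,244/3.2+121,194/3.2+98));print('handle low',h,e)
t=np.array([.5025,.3276,.2448]);g=t+[0,0,.019]
for o in(g,h):
    d=x-o;print(np.linalg.norm(d),'pitch',np.degrees(np.arctan2(-d[2],np.hypot(*d[:2]))),'yaw',np.degrees(np.arctan2(d[1],d[0])))
print('tip-TCP',x-t)
q=np.load('stand.npy')
for X in [(-.043,.16,.088),(-.08,.16,.088),(-.043,.16,.096)]: print(X,S(q,X).round(4))
E
```

```text
rest toe [ 0.60558506  0.31343188 -0.13163373] deg -7.542057231779197 res [-0.2 -1.6 -1.6  0.5 -0.8 -1.9 -1.3 -1.7 -0.3  0.2]
grip [0.50936383 0.32617151 0.14767271] toe [0.60558506 0.31343188 0.032     ]
tip [0.59323215 0.3122684  0.14545351] [np.float64(0.005045705232280032), np.float64(0.005045705232280215)]
handle low [0.52812085 0.32067138 0.22194413] [np.float64(0.0027557857558265604), np.float64(0.0027557857558267577)]
0.1499108774097165 pitch 52.13373398627722 yaw -9.591042715179956
0.10080131960278614 pitch 49.36077191258194 yaw -7.353696816442268
tip-TCP [ 0.09073215 -0.0153316  -0.09934649]
(-0.043, 0.16, 0.088) [0.6341 0.0412 0.088 ]
(-0.08, 0.16, 0.088) [0.5973 0.038  0.088 ]
(-0.043, 0.16, 0.096) [0.6341 0.0412 0.096 ]
```

play_rows(series=[[[-0.002,-0.028,0.002,0,-0.6,0,0],[-0.002,-0.028,0.002,0,-0.6,0,0],[-0.002,-0.028,0.002,0,-0.6,0,0],[-0.002,-0.028,0.002,0,-0.6,0,0],[-0.002,-0.028,0.002,0,-0.6,0,0],[-0.002,-0.028,0.002,0,-0.6,0,0],[-0.002,-0.028,0.002,0,-0.6,0,0],[-0.002,-0.028,0.002,0,-0.6,0,0],[-0.002,-0.028,0.002,0,-0.6,0,0],[-0.002,-0.025,0.002,0,-0.6,0,0]]])

```text
time: 5.05
tool_pos: [0.4823, 0.0497, 0.2647]
tool_rot: [0.051, 0.063, 0.997, 0.003]
contact_force: [0.3, -0.2, -1.9]
gripper_width: 0.223
grasp_force: 58.9
```

play_rows(series=[[[0,0,-0.015,0,0,0,0],[0,0,-0.02,0,0,0,0],[0,0,-0.02,0,0,0,0],[0,0,-0.02,0,0,0,0],[0,0,-0.01,0,0,0,0],[0,0,0,0,0,0,0],[0,0,0,0,0,0,0]]])

```text
time: 5.75
tool_pos: [0.4832, 0.0512, 0.1813]
tool_rot: [0.052, 0.063, 0.997, 0.003]
contact_force: [0.4, 0.1, -0.5]
gripper_width: 0.224
grasp_force: 58.9
```

```bash
python3 - <<'E'
from fit import *
a2=grab('scene');b2=grab('side');pickle.dump((a2,b2),open('v3.pkl','wb'))
s=manip.state();t=s['tool_pos'];print(t,s['contact_force'])
q=np.load('stand.npy')
tip=t+[.102,-.0135,-.089];tail=S(q,(-.05,.16,.11));print(tip,tail)
out=[]
for f in(a2,b2):
    im=f['frame'];u=proj(f,tail)[0].astype(int);x0,y0=u-[50,60]
    print('crop',x0,y0,'tip',(proj(f,tip)[0]-[x0,y0])*4,'tail',(proj(f,tail)[0]-[x0,y0])*4)
    out.append(cv2.resize(im[y0:y0+110,x0:x0+100],(400,440),interpolation=cv2.INTER_CUBIC))
cv2.imwrite('pics/pre.png',np.hstack(out))
E
```

```text
rest toe [ 0.60558506  0.31343188 -0.13163373] deg -7.542057231779197 res [-0.2 -1.6 -1.6  0.5 -0.8 -1.9 -1.3 -1.7 -0.3  0.2]
grip [0.50936383 0.32617151 0.14767271] toe [0.60558506 0.31343188 0.032     ]
[0.48389994 0.05105693 0.18254796] [-0.23799055 -1.05188258 -0.18869526]
[0.58589994 0.03755693 0.09354796] [0.62714158 0.04062705 0.11      ]
crop 228 157 tip [231.53251461 215.54211361] tail [202.95458051 240.62841373]
crop 238 144 tip [170.35485143 286.22057665] tail [200.86456488 242.51263946]
```

View pics/pre.png

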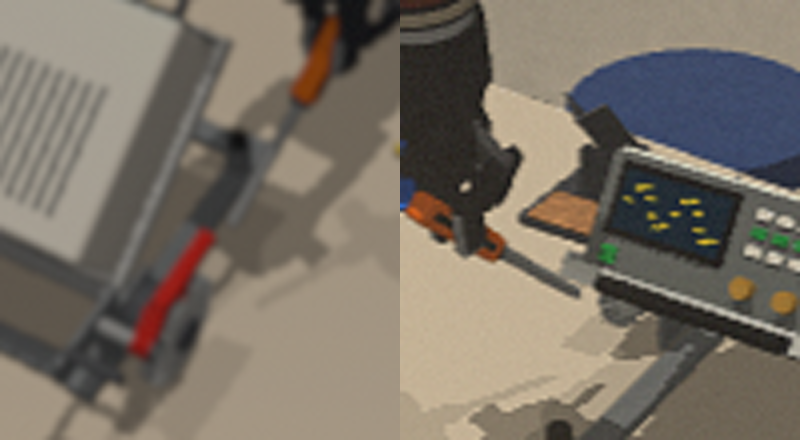

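The crop shows the rod tip at left (235,215) and right (174,290), within about 1 px of my prediction. The red tail's end is at left (207,233), as modelled. Now I'll insert under the tail.

play_rows(series=[[[0,0,-0.006,0,0,0,0],[0.01,0.001,0,0,0,0,0],[0.01,0.001,0,0,0,0,0],[0.01,0.001,0,0,0,0,0],[0.01,0.001,0,0,0,0,0],[0.008,0,0,0,0,0,0],[0,0,0,0,0,0,0],[0,0,0,0,0,0,0]]])

```text
time: 6.65
tool_pos: [0.5312, 0.055, 0.1749]
tool_rot: [0.052, 0.063, 0.997, 0.003]
contact_force: [-0.9, 0.1, -1.6]
gripper_width: 0.226
grasp_force: 59.0
```

play_rows(series=[[[0,0,0.008,0,0,0,0],[0.003,0,0.012,0,0,0,0],[0.003,0,0.012,0,0,0,0],[0,0,0,0,0,0,0]]])

```text
time: 7.05
tool_pos: [0.5393, 0.0548, 0.2112]
tool_rot: [0.055, 0.063, 0.996, 0.003]
contact_force: [-0.5, -0.1, -1.0]
gripper_width: 0.229
grasp_force: 59.0
```

```bash
python3 - <<'E'
from fit import *
a2=grab('scene');b2=grab('side');pickle.dump((a2,b2),open('v4.pkl','wb'))
s=manip.state();t=s['tool_pos'];print(t,s['contact_force'])
for f,k in((a2,0),(b2,1)):
    im=f['frame'].astype(int);m=(im[...,2]>110)&(im[...,1]<60)&(im[...,0]<60)
    m[:, :220]=0; m[:,300:]=0
    y,x=np.nonzero(m);print(k,m.sum(),x.min(),x.max(),y.min(),y.max())
x0,y0=225,150
cv2.imwrite('pics/lift2.png',cv2.resize(a2['frame'][y0:y0+100,x0:x0+110],None,fx=5,fy=5,interpolation=cv2.INTER_CUBIC))
E
```

```text
rest toe [ 0.60558506  0.31343188 -0.13163373] deg -7.542057231779197 res [-0.2 -1.6 -1.6  0.5 -0.8 -1.9 -1.3 -1.7 -0.3  0.2]
grip [0.50936383 0.32617151 0.14767271] toe [0.60558506 0.31343188 0.032     ]
[0.53787435 0.05483621 0.20857654] [-0.11175241 -0.18129982 -2.43198668]
0 194 261 299 172 244
1 31 222 272 69 190
```

View pics/lift2.png

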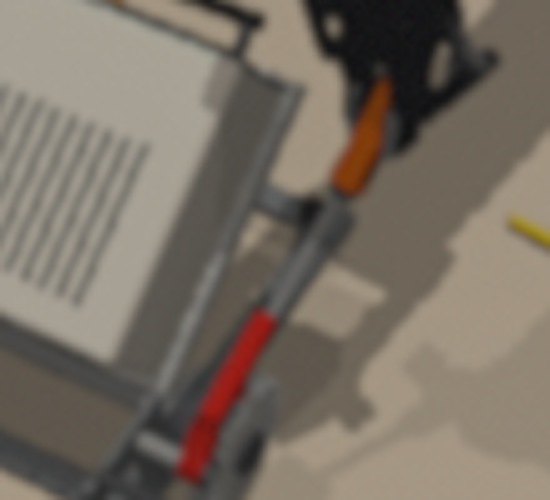

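The rod runs up to the tail end at (265,318) in the crop and its tip is hidden under it, with forces small. I'll keep lifting along the arc.

play_rows(series=[[[0.006,0.001,0.011,0,0,0,0],[0.006,0,0.011,0,0,0,0],[0.009,0.001,0.009,0,0,0,0],[0.009,0.001,0.009,0,0,0,0],[0,0,0,0,0,0,0]]])

```text
time: 7.65
tool_pos: [0.5693, 0.0579, 0.25]
tool_rot: [0.054, 0.063, 0.997, 0.003]
contact_force: [-0.0, 0.2, -1.5]
gripper_width: 0.223
grasp_force: 59.1
```

```bash
cat > paw.py <<'E'
from fit import *
q=np.load('stand.npy')
def pawl(f,ph):
    # tail top end at joint ph
    r=np.array([-.095,.022]);c_,s_=np.cos(ph),np.sin(ph)
    return proj(f,S(q,(.045+r[0]*c_+r[1]*s_,.16,.098-r[0]*s_+r[1]*c_)))[0]
def red(f):
    im=cv2.cvtColor(f['frame'],cv2.COLOR_BGR2HSV);m=((im[...,0]<5)|(im[...,0]>172))&(im[...,1]>170)&(im[...,2]>90)
    m[:,:225]=0;m[:,310:]=0;m[:130]=0;m[270:]=0
    y,x=np.nonzero(m);return m.sum(),x[y.argmin()],y.min(),x[y.argmax()],y.max(),x.min(),x.max()
E
python3 - <<'E'
from paw import *
a4,_=pickle.load(open('v4.pkl','rb'))
a5=grab('scene');pickle.dump(a5,open('v5.pkl','wb'));s=manip.state();print(s['tool_pos'],s['contact_force'])
for f in(a,a4,a5):print('red',red(f))
for ph in(0,.26,.52,.79,1.05,1.3,1.57,2.1):print(ph,pawl(a,ph).round(1))
E
```

```text
rest toe [ 0.60558506  0.31343188 -0.13163373] deg -7.542057231779197 res [-0.2 -1.6 -1.6  0.5 -0.8 -1.9 -1.3 -1.7 -0.3  0.2]
grip [0.50936383 0.32617151 0.14767271] toe [0.60558506 0.31343188 0.032     ]
[0.56836667 0.05790425 0.24879173] [-0.66007106 -0.52697085 -1.48127969]
red (np.int64(141), np.int64(278), np.int64(215), np.int64(262), np.int64(245), np.int64(261), np.int64(280))
red (np.int64(158), np.int64(276), np.int64(213), np.int64(263), np.int64(245), np.int64(261), np.int64(279))
red (np.int64(110), np.int64(270), np.int64(214), np.int64(263), np.int64(245), np.int64(262), np.int64(272))
0 [278.7 215.2]
0.26 [277.  212.4]
0.52 [274.2 211.7]
0.79 [270.2 213.1]
1.05 [265.7 216.7]
1.3 [261.  222.1]
1.57 [255.8 229.6]
2.1 [247.3 247. ]
```

play_rows(series=[[[0.009,0.001,0.006,0,0,0,0],[0.009,0.001,0.005,0,0,0,0],[0.01,0.001,0.003,0,0,0,0],[0.01,0.001,0.003,0,0,0,0],[0.01,0.001,0.001,0,0,0,0],[0.01,0.001,0,0,0,0,0],[0.008,0,0,0,0,0,0],[0,0,0,0,0,0,0],[0,0,0,0,0,0,0],[0,0,0,0,0,0,0]]])

```text
time: 8.7
tool_pos: [0.6329, 0.0639, 0.2651]
tool_rot: [0.052, 0.063, 0.997, 0.003]
contact_force: [-0.2, 0.5, -1.4]
gripper_width: 0.224
grasp_force: 59.0
```

```bash
python3 - <<'E'
from paw import *
a5=grab('scene');pickle.dump(a5,open('v6.pkl','wb'));s=manip.state();print(s['tool_pos'],s['contact_force'])
print('red',red(a5))
E
```

```text
rest toe [ 0.60558506  0.31343188 -0.13163373] deg -7.542057231779197 res [-0.2 -1.6 -1.6  0.5 -0.8 -1.9 -1.3 -1.7 -0.3  0.2]
grip [0.50936383 0.32617151 0.14767271] toe [0.60558506 0.31343188 0.032     ]
[0.63287018 0.06391189 0.26525387] [-0.1659465  -0.40167195 -1.45877126]
red (np.int64(63), np.int64(262), np.int64(240), np.int64(250), np.int64(248), np.int64(248), np.int64(265))
```

The pawl's tail is now at px (248,247), the predicted position for 2.1 rad, so it has gone over against the stop. Now I'll return the rod.

play_rows(series=[[[-0.02,0,0.015,0,0,0,0],[-0.02,0,0.02,0,0,0,0],[-0.02,0,0.02,0,0,0,0],[0,0,0,0,0,0,0]]])

```text
time: 9.15
tool_pos: [0.5731, 0.0641, 0.325]
tool_rot: [0.056, 0.063, 0.996, 0.003]
contact_force: [1.3, 1.1, -0.1]
gripper_width: 0.224
grasp_force: 59.1
```

play_rows(series=[[[-0.007,0.026,-0.007,0,0.6,0,0],[-0.007,0.026,-0.007,0,0.6,0,0],[-0.007,0.026,-0.007,0,0.6,0,0],[-0.007,0.026,-0.007,0,0.6,0,0],[-0.007,0.026,-0.007,0,0.6,0,0],[-0.007,0.026,-0.007,0,0.6,0,0],[-0.007,0.026,-0.007,0,0.6,0,0],[-0.007,0.027,-0.007,0,0.6,0,0],[-0.007,0.027,-0.007,0,0.6,0,0],[-0.007,0.028,-0.007,0,0.6,0,0]]])

```text
time: 10.15
tool_pos: [0.5029, 0.329, 0.2487]
tool_rot: [-0.001, 0.063, 0.998, -0.0]
contact_force: [0.9, 0.3, -2.5]
gripper_width: 0.225
grasp_force: 59.0
```

play_rows(series=[[[0,0,0,0,0,0,0],[0,0,0,0,0,0,0]]])

```text
time: 10.35
tool_pos: [0.503, 0.3281, 0.249]
tool_rot: [-0.001, 0.063, 0.998, -0.001]
contact_force: [0.0, 0.2, -2.3]
gripper_width: 0.22
grasp_force: 59.2
```

```bash
python3 - <<'E'
from paw import *
a2=grab('scene');b2=grab('side');w=grab('wrist');pickle.dump((a2,b2,w),open('v7.pkl','wb'))
s=manip.state();print(s['tool_pos'],s['tool_rot'],s['contact_force']);print('red',red(a2))
g=s['tool_pos']+[0,0,.019];out=[]
for f in(a2,b2):
    im=f['frame'];u=proj(f,g)[0].astype(int)
    x0,y0=u-[65,45] if f is a2 else u-[40,40];cr=im[y0:y0+125,x0:x0+100]
    out.append(cv2.resize(cr,(400,500),interpolation=cv2.INTER_CUBIC));print(x0,y0,cr.shape)
cv2.imwrite('pics/back.png',np.hstack(out))
E
```

```text
rest toe [ 0.60558506  0.31343188 -0.13163373] deg -7.542057231779197 res [-0.2 -1.6 -1.6  0.5 -0.8 -1.9 -1.3 -1.7 -0.3  0.2]
grip [0.50936383 0.32617151 0.14767271] toe [0.60558506 0.31343188 0.032     ]
[0.50364914 0.32717341 0.25038052] [ 2.50051134e-04  6.36227519e-02  9.97973988e-01 -4.57508424e-05] [-0.84078774 -0.48117669 -1.64667686]
red (np.int64(56), np.int64(263), np.int64(240), np.int64(251), np.int64(248), np.int64(248), np.int64(265))
332 154 (125, 100, 3)
146 106 (125, 100, 3)
```

View pics/back.png

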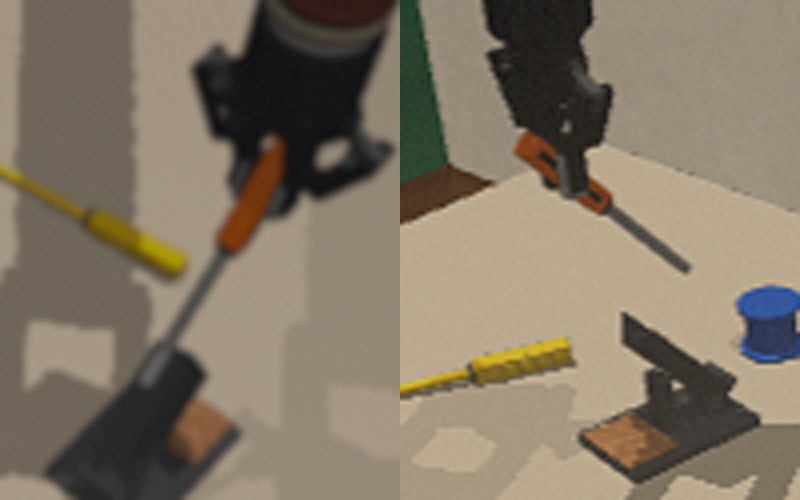

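```bash
python3 - <<'E'
from fit import *
a2,b2,w=pickle.load(open('v7.pkl','rb'))
F=lambda u,v:(a2,u/4+332,v/4+154)
G=lambda u,v:(b2,u/4+146,v/4+106)
x,e=tri(F(149,381),G(286,268));h,e2=tri(F(231,248),G(206,205));print('tip',x,e,'hl',h,e2)
t=np.array([.503,.3278,.2495]);g=t+[0,0,.019]
for o in(g,h):
    d=x-o;print(np.linalg.norm(d),'pitch',np.degrees(np.arctan2(-d[2],np.hypot(*d[:2]))),'yaw',np.degrees(np.arctan2(d[1],d[0])))
# predicted tip pixel for several pitches
for P in(46,49,52,55,58):
    P=np.radians(P);y=np.radians(-7.5);X=g+.151*np.array([np.cos(P)*np.cos(y),np.cos(P)*np.sin(y),-np.sin(P)])
    print(round(np.degrees(P)),((proj(a2,X)[0]-[332,154])*4).round(),((proj(b2,X)[0]-[146,106])*4).round())
# trough top corners px for rest check
print('rest toe/top px',((proj(a2,rod(p,0))[0]-[332,154])*4).round(),((proj(a2,rod(p,.109))[0]-[332,154])*4).round(),((proj(b2,rod(p,.109))[0]-[146,106])*4).round())
E
```

```text
rest toe [ 0.60558506  0.31343188 -0.13163373] deg -7.542057231779197 res [-0.2 -1.6 -1.6  0.5 -0.8 -1.9 -1.3 -1.7 -0.3  0.2]
grip [0.50936383 0.32617151 0.14767271] toe [0.60558506 0.31343188 0.032     ]
tip [0.59787206 0.31592683 0.14360876] [np.float64(0.0033205794391145517), np.float64(0.003320579439114792)] hl [0.53064533 0.32455607 0.22514497] [np.float64(0.004671207720041365), np.float64(0.004671207720041315)]
0.15728795966133946 pitch 52.56366312569024 yaw -7.133438586549252
0.10602853676986909 pitch 50.26440174187879 yaw -7.3145084927187005
46 [139. 378.] [290. 246.]
49 [143. 376.] [285. 254.]
52 [147. 374.] [279. 262.]
55 [151. 372.] [273. 270.]
58 [156. 370.] [267. 277.]
rest toe/top px [113. 469.] [188. 346.] [224. 324.]
```

Rod pitch is about 52° and its yaw lines up with the trough, and the tip is seen at left (149,381) just above it. I'll lower by the reverse path.

play_rows(series=[[[0,0,-0.016,0,-0.7,0,0],[0,0,-0.018,0,-0.7,0,0],[0,0,-0.018,0,0,0,0],[0,0,-0.016,0,0,0,0],[0.001,0,-0.012,0,0,0,0],[0.002,0,-0.01,0,0,0,0],[0.001,0,-0.008,0,0,0,0],[0.001,0,-0.006,0,0,0,0],[0,0,0,0,0,0,0]]])

```text
time: 11.4
tool_pos: [0.508, 0.3277, 0.1454]
tool_rot: [0.012, 0.063, 0.998, 0.0]
contact_force: [-0.3, 0.0, -1.1]
gripper_width: 0.224
grasp_force: 59.2
```

play_rows(series=[[[0,0,-0.003,0,0,0,0],[0,0,-0.003,0,0,0,0],[0,0,0,0,0,0,0]]])

```text
time: 11.7
tool_pos: [0.508, 0.3279, 0.1401]
tool_rot: [0.012, 0.063, 0.998, 0.001]
contact_force: [0.2, -0.3, -1.1]
gripper_width: 0.227
grasp_force: 59.2
```

play_rows(series=[[[0.001,0,-0.002,0,0,0,0],[0,0,-0.002,0,0,0,0],[0,0,0,0,0,0,0],[0,0,0,0,0,0,0]]])

```text
time: 12.1
tool_pos: [0.5091, 0.3279, 0.1362]
tool_rot: [0.012, 0.063, 0.998, 0.001]
contact_force: [0.2, -0.8, -2.1]
gripper_width: 0.227
grasp_force: 59.2
```

play_rows(series=[[[0,0,-0.002,0,0,0,0],[0,0,0,0,0,0,0.3],[0,0,0,0,0,0,0.35],[0,0,0,0,0,0,0.5],[0,0,0,0,0,0,0.8],[0,0,0,0,0,0,1],[0,0,0,0,0,0,1],[0,0,0,0,0,0,1],[0,0,0,0,0,0,1]]])

```text
time: 13.0
tool_pos: [0.5092, 0.3279, 0.1343]
tool_rot: [0.012, 0.063, 0.998, 0.001]
contact_force: [-0.6, -0.2, 0.2]
gripper_width: 0.996
grasp_force: 0.0
```

play_rows(series=[[[0,0,0.02,0,0,0,1],[0,0,0.03,0,0,0,1],[0,0,0.03,0,0,0,1],[0,0,0.03,0,0,0,1],[-0.02,0,0.03,0,0,0,1],[-0.02,0,0.02,0,0,0,1],[0,0,0,0,0,0,1]]])

```text
time: 13.7
tool_pos: [0.4693, 0.329, 0.2991]
tool_rot: [0.015, 0.062, 0.998, 0.003]
contact_force: [0.8, 0.7, 0.3]
gripper_width: 0.997
grasp_force: 0.0
```

```bash
python3 - <<'E'
from paw import *
a2=grab('scene');b2=grab('side');pickle.dump((a2,b2),open('v8.pkl','wb'))
s=manip.state();print(s['tool_pos'],s['gripper_width'],s['contact_force'])
def org(f,bx):
    x,y,X,Y=bx;im=cv2.cvtColor(f['frame'][y:Y,x:X],cv2.COLOR_BGR2HSV);m=(im[...,0]>4)&(im[...,0]<13)&(im[...,1]>190)&(im[...,2]>110)
    v,u=np.nonzero(m);return m.sum(),u.mean()+x,v.mean()+y,u.min()+x,u.max()+x,v.min()+y,v.max()+y
for f0,f in((a,a2),(b,b2)):
    bx=(370,205,410,250) if f0 is a else (178,168,212,195)
    print(np.round(org(f0,bx),1),np.round(org(f,bx),1), 'diff', np.abs(f0['frame'][bx[1]:bx[3],bx[0]:bx[2]].astype(int)-f['frame'][bx[1]:bx[3],bx[0]:bx[2]]).mean())
E
```

```text
rest toe [ 0.60558506  0.31343188 -0.13163373] deg -7.542057231779197 res [-0.2 -1.6 -1.6  0.5 -0.8 -1.9 -1.3 -1.7 -0.3  0.2]
grip [0.50936383 0.32617151 0.14767271] toe [0.60558506 0.31343188 0.032     ]
[0.46930325 0.32801748 0.2944161 ] 0.9974469916466914 [ 0.38055769  0.13692938 -0.56930484]
[ 73.  387.  228.8 378.  397.  216.  241. ] [100.  387.1 228.3 378.  396.  216.  241. ] diff 7.963518518518518
[ 38.  189.9 178.9 183.  203.  174.  190. ] [ 30.  190.1 179.2 183.  203.  174.  187. ] diff 7.353304284676834
```

The rod is home: the handle's pixel extents are identical to the start. Next, the tray.

play_rows(series=[[[0.002,-0.03,0,0,0,1.2,0],[0.002,-0.03,0,0,0,1.2,0],[0.002,-0.03,0,0,0,1.2,0],[0.002,-0.03,0,0,0,1.2,0],[0.002,-0.03,0,0,0,1.2,0],[0.002,-0.03,0,0,0,1.2,0],[0.002,-0.03,0,0,0,1.3,0],[0.002,-0.03,0,0,0,1.3,0],[0.002,-0.03,0,0,0,1.3,0],[0.002,-0.03,0,0,0,1.4,0]]])

```text
time: 14.8
tool_pos: [0.4889, 0.0263, 0.2918]
tool_rot: [0.01, -0.046, 0.999, 0.002]
contact_force: [0.3, -0.3, 0.6]
gripper_width: -0.002
grasp_force: 0.0
```

play_rows(series=[[[0.001,-0.03,-0.005,0,0,0,0],[0,-0.03,-0.01,0,0,0,0],[0,-0.03,-0.01,0,0,0,0],[0,-0.03,-0.01,0,0,0,0],[0,-0.03,-0.01,0,0,0,0],[0,-0.01,-0.01,0,0,0,0],[0,0,-0.01,0,0,0,0],[0,0,0,0,0,0,0],[0,0,0,0,0,0,0]]])

```text
time: 15.7
tool_pos: [0.4901, -0.131, 0.2287]
tool_rot: [0.012, -0.047, 0.999, 0.003]
contact_force: [0.6, -1.0, -0.4]
gripper_width: -0.0
grasp_force: 0.0
```

```bash
python3 - <<'E'
from paw import *
a2=grab('scene');b2=grab('side');pickle.dump((a2,b2),open('v9.pkl','wb'))
s=manip.state();t=s['tool_pos'];print(t,s['gripper_width'],s['contact_force'],Ro.from_quat(s['tool_rot'],scalar_first=True).as_matrix().round(2).tolist())
print('red',red(a2))
im=b2['frame'];bar=S(q,(-.24*np.cos(q[3]),0,.06+.24*np.sin(q[3])));print('bar',bar)
u=proj(b2,bar)[0].astype(int);x0,y0=u-[60,50];print(x0,y0,(proj(b2,bar)[0]-[x0,y0])*4,(proj(b2,t)[0]-[x0,y0])*4)
c1=cv2.resize(im[y0:y0+110,x0:x0+120],None,fx=4,fy=4,interpolation=cv2.INTER_CUBIC)
u=proj(a2,bar)[0].astype(int);x1,y1=u-[35,50];print(x1,y1,(proj(a2,bar)[0]-[x1,y1])*4,(proj(a2,t)[0]-[x1,y1])*4)
c2=cv2.resize(a2['frame'][y1:y1+110,x1:x1+80],None,fx=4,fy=4,interpolation=cv2.INTER_CUBIC)
cv2.imwrite('pics/bar.png',np.hstack([c1,c2]))
E
```

```text
rest toe [ 0.60558506  0.31343188 -0.13163373] deg -7.542057231779197 res [-0.2 -1.6 -1.6  0.5 -0.8 -1.9 -1.3 -1.7 -0.3  0.2]
grip [0.50936383 0.32617151 0.14767271] toe [0.60558506 0.31343188 0.032     ]
[ 0.4905967  -0.13124681  0.22993872] 0.0013308273189134706 [0.4874198  0.79897943 0.16651621] [[-1.0, -0.09, 0.02], [-0.09, 1.0, 0.01], [-0.03, 0.0, -1.0]]
red (np.int64(50), np.int64(263), np.int64(240), np.int64(251), np.int64(248), np.int64(248), np.int64(265))
bar [ 0.49086968 -0.13192688  0.19142946]
249 172 [240.94331943 203.49976361] [240.9626669  151.34080135]
223 97 [142.12386511 200.9939619 ] [140.10294641 164.43929593]
```

View pics/bar.png

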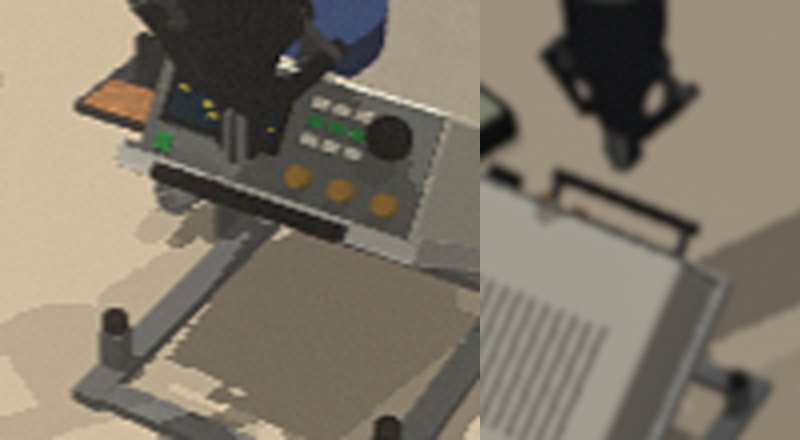

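The pawl is still over, and the shut fingers stand 38 mm over the bar's middle (left crop, bar at (248,203)). I'll press down along the arc, leaning the hand back.

play_rows(series=[[[0,0,-0.01,0,0,0,0],[0,0,-0.01,0,0,0,0],[0,0,-0.008,0,0,0,0],[0,0,-0.004,0,0,0,0],[-0.002,0,-0.004,0,-0.5,0,0],[-0.004,0,-0.006,0,-1,0,0],[-0.004,0,-0.006,0,-1,0,0]]])

```text
time: 16.5
tool_pos: [0.4804, -0.1328, 0.1833]
tool_rot: [0.035, -0.046, 0.998, -0.0]
contact_force: [-4.1, -1.2, 8.2]
gripper_width: 0.0
grasp_force: 5.0
```

play_rows(series=[[[-0.004,0,-0.007,0,-1.5,0,0],[-0.004,0,-0.007,0,-1.5,0,0],[-0.003,-0.001,-0.007,0,-1.5,0,0]]])

```text
time: 16.8
tool_pos: [0.4694, -0.1339, 0.1619]
tool_rot: [0.074, -0.046, 0.996, -0.002]
contact_force: [-5.4, 1.0, 8.9]
gripper_width: -0.003
grasp_force: 4.7
```

play_rows(series=[[[-0.003,0,-0.007,0,-1.5,0,0],[-0.003,0,-0.007,0,-1.5,0,0],[-0.003,-0.001,-0.007,0,-1.5,0,0],[-0.002,0,-0.007,0,-1.5,0,0],[-0.002,0,-0.007,0,-1.5,0,0],[-0.002,0,-0.007,0,-1.5,0,0],[-0.002,-0.001,-0.007,0,-1.5,0,0],[-0.001,0,-0.007,0,-1.5,0,0],[-0.001,0,-0.007,0,-1.5,0,0],[-0.001,0,-0.006,0,-1.5,0,0]]])

```text
time: 17.8
tool_pos: [0.4492, -0.1358, 0.0915]
tool_rot: [0.203, -0.046, 0.978, -0.008]
contact_force: [-4.2, -0.7, 5.6]
gripper_width: -0.002
grasp_force: 3.0
```

play_rows(series=[[[0,0,-0.004,0,0,0,0],[0,0,-0.004,0,0,0,0],[0,0,-0.003,0,0,0,0],[0,0,-0.003,0,0,0,0],[0,0,-0.002,0,0,0,0]]])

```text
time: 18.3
tool_pos: [0.4484, -0.1354, 0.0746]
tool_rot: [0.201, -0.046, 0.979, -0.007]
contact_force: [-5.6, -2.4, 3.8]
gripper_width: 0.001
grasp_force: 3.2
```

play_rows(series=[[[0,0,-0.002,0,0,0,0],[0,0,-0.002,0,0,0,0],[0,0,-0.002,0,0,0,0],[0,0,-0.001,0,0,0,0],[0,0,-0.001,0,0,0,0]]])

```text
time: 18.8
tool_pos: [0.4483, -0.1353, 0.0666]
tool_rot: [0.201, -0.046, 0.979, -0.007]
contact_force: [-7.1, -2.4, 4.0]
gripper_width: -0.002
grasp_force: 3.4
```

play_rows(series=[[[0,0,-0.001,0,0,0,0],[0,0,-0.001,0,0,0,0],[0,0,-0.001,0,0,0,0]]])

```text
time: 19.1
tool_pos: [0.4484, -0.1353, 0.0641]
tool_rot: [0.201, -0.046, 0.979, -0.007]
contact_force: [-13.8, 0.2, 14.4]
gripper_width: 0.002
grasp_force: 9.6
```

play_rows(series=[[[0,0,-0.001,0,0,0,0],[0,0,0,0,0,0,0],[0,0,-0.001,0,0,0,0],[0,0,0,0,0,0,0],[0,0,0,0,0,0,0]]])

```text
time: 19.6
tool_pos: [0.4486, -0.1354, 0.0639]
tool_rot: [0.2, -0.047, 0.979, -0.007]
contact_force: [-24.2, 0.7, 24.0]
gripper_width: -0.002
grasp_force: 16.0
```

play_rows(series=[[[0,0,0.002,0,0,0,0],[-0.001,0,0.004,0,0,0,0],[-0.01,0,0.02,0,0,0,0],[-0.015,0,0.03,0,0,0,0],[-0.015,0,0.03,0,0,0,0],[-0.01,0.02,0.03,0,1,0,0],[0,0.03,0.03,0,1,0,0],[0,0.03,0.03,0,1,0,0],[0,0.03,0.02,0,1,0,0],[0,0,0,0,0,0,0]]])

```text
time: 20.6
tool_pos: [0.3996, -0.0222, 0.2627]
tool_rot: [0.171, -0.049, 0.984, -0.005]
contact_force: [-0.6, -0.4, -0.7]
gripper_width: 0.0
grasp_force: 0.0
```

play_rows(series=[[[0,0.03,0,0,0,0,0],[0,0.03,0,0,0,0,0],[0,0.03,0,0,0,0,0],[0,0.03,0,0,0,0,0],[0,0,0,0,0,0,0],[0,0,0,0,0,0,0]]])

```text
time: 21.2
tool_pos: [0.3978, 0.0949, 0.2569]
tool_rot: [0.167, -0.046, 0.985, -0.005]
contact_force: [0.1, -0.4, -0.4]
gripper_width: 0.0
grasp_force: 0.0
```

```bash
python3 - <<'E'
from paw import *
a2=grab('scene');b2=grab('side');pickle.dump((a2,b2),open('v10.pkl','wb'))
s=manip.state();print(s['tool_pos'],s['contact_force']);print('red',red(a2))
# tilt check: dark bar vs predicted line, side view, score for each tilt
for f,n in((b2,'side'),(a2,'scene')):
    g=cv2.cvtColor(f['frame'],cv2.COLOR_BGR2GRAY).astype(float);r=[]
    for th in np.arange(-.06,.2,.01):
        ys=np.linspace(-.055,.055,40);P=np.array([S(q,(-.24*np.cos(th),y,.06+.24*np.sin(th))) for y in ys])
        uv=proj(f,P).astype(np.float32);r.append((cv2.remap(g.astype(np.float32),uv[:,:1],uv[:,1:],1).mean().round(),round(th,2)))
    print(n,sorted(r)[:5])
# objects unmoved: image difference around them
for nm,f0,f,bx in[('mm',a,a2,(178,112,236,155)),('box',a,a2,(130,143,197,202)),('reel',a,a2,(335,293,370,330)),('mmS',b,b2,(362,318,455,402)),('boxS',b,b2,(393,253,498,332)),('reelS',b,b2,(226,174,252,200)),('rodA',a,a2,(340,212,402,290)),('rodS',b,b2,(178,168,240,228)),('ref',a,a2,(415,270,475,310))]:
    x,y,X,Y=bx;A0,A1=(cv2.cvtColor(k['frame'][y:Y,x:X],6).astype(np.float32) for k in(f0,f))
    sh,rs=cv2.phaseCorrelate(A0,A1);print(nm,np.round(sh,2),round(rs,2),np.abs(A0-A1).mean().round(1))
E
```

```text
rest toe [ 0.60558506  0.31343188 -0.13163373] deg -7.542057231779197 res [-0.2 -1.6 -1.6  0.5 -0.8 -1.9 -1.3 -1.7 -0.3  0.2]
grip [0.50936383 0.32617151 0.14767271] toe [0.60558506 0.31343188 0.032     ]
[0.39809787 0.09393133 0.25738779] [ 0.41309658 -0.10765944  0.28420393]
red (np.int64(49), np.int64(263), np.int64(240), np.int64(251), np.int64(248), np.int64(248), np.int64(265))
side [(np.float32(45.0), np.float64(-0.03)), (np.float32(46.0), np.float64(-0.02)), (np.float32(48.0), np.float64(-0.01)), (np.float32(48.0), np.float64(0.0)), (np.float32(48.0), np.float64(0.01))]
scene [(np.float32(150.0), np.float64(0.19)), (np.float32(154.0), np.float64(0.18)), (np.float32(157.0), np.float64(-0.06)), (np.float32(157.0), np.float64(0.17)), (np.float32(158.0), np.float64(-0.05))]
mm [0.17 0.41] 0.64 4.7
box [-0.05 -0.01] 1.02 2.0
reel [-0.07 -0.04] 1.03 1.9
mmS [-0.    0.01] 1.03 7.7
boxS [0.02 0.01] 0.98 8.4
reelS [0.52 0.49] 1.01 6.9
rodA [0.02 0.03] 0.94 2.2
rodS [ 0.08 -0.19] 0.63 20.4
ref [-0.05 -0.05] 0.98 2.3
```

```bash
python3 -c "
from plant import manip
print(manip.job_done())"
```

```text
the job is handed in; nothing more can be done
None
```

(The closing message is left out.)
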